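Mark a bracket blank with the spring-loaded centre punch

TASK

Take the spring-loaded centre punch out of its timber stand, put its nose down the funnel-mouthed guide bush of the marking jig and, holding it upright, press straight down on the blank inside until the punch's spring snaps. Stop as soon as it snaps, without ramming the punch against its stop, and fire it nowhere else; then put the punch back upright in its stand, fully home, and let go. Leave the jar and the plain punch lying on the table where they are.

Things in the scene. Friction and masses are not known exactly. Their poses are not given: they have to be found in the camera images.
- punch: spring-loaded centre punch, loose, about 0.2 kg, upright in the stand (own z up). Origin on its axis at the underside of its flange. Flange 28 mm diameter, z 0 to 5 mm; ringed metal barrel to grip, 18 mm diameter, z 5 to 60 mm; cap 20 mm diameter, z 60 to 73 mm; below the flange a neck of 16 mm diameter (13 at its lower end) to z = -22 mm, then the thin nose, 7 mm in diameter
- punch_tip (a point): tip of the nose, 78 mm below the punch's origin when out; its last 5 mm taper to 3 mm. Pressed, the nose slides up into the barrel: it starts at 3 N, climbs to about 10.5 N at 5.5 mm of travel, then the spring snaps and the push falls to 3 N by 7 mm; hard stop at 8.5 mm. It counts as snapped past 6 mm. Unloaded, the nose comes out again by itself
- jig: marking jig fixed to the table: base 130 x 104 x 12 mm, four pillars, template plate with its top 50 mm above the table. Origin at the centre of its underside, long side along its x, upright. A sheet-steel bracket blank lies between base and plate, under both openings. The plate has the raised guide bush at y = +22 mm, and a plain 16 mm hole, not to be used, at y = -26 mm (thumb screw side)
- bush_mouth (a point): centre of the top of the guide bush, 64 mm above the table, axis upright. A funnel about 20 mm wide at the top narrows over 12 mm to a straight bore of 10 mm, 7 mm long. The blank lies 26.5 to 46.5 mm below this point, differently each time; its height is not given and must be felt with the punch
- stand: timber block 80 x 80 x 88 mm on a steel foot 116 x 80 x 4 mm, fixed to the table, origin at the centre of its underside, upright
- stand_hole (a point): centre of the mouth of the hole in the top of the stand, 88 mm above the table; the hole is 20.5 mm in diameter and 84 mm deep. The punch hangs in it with its flange lying on the block's top, so that its origin coincides with this point
- jar_nuts: bystander: glass jar 60 mm wide, 89 mm tall, loose, origin at the centre of its underside
- plain_punch: bystander: plain solid centre punch, 12 x 120 x 12 mm, loose, lying on the table; origin at the centre of its underside, length along its y

How it is judged:
By the outcome, as a careful person would: the job done as asked, in the order asked, and still so for the second after the job is handed in, with the robot touching nothing.
It also fails if it takes over 53 s, if anything falls off the work surface, if the arm or the gripper's body presses on something with over 40 N, if the wrist force passes 120 N, or if a joint passes its speed limit or range.

ROBOT

A 7-joint arm with a two-finger parallel gripper is mounted at the origin on the work surface; the furniture and walls round the work are solid. World frame = base frame: x ahead of the robot, y to its left, z up, the work surface at z = 0. Lengths are in m, angles in rad, forces in N, time in s.
With the tool pointing down it reaches from about 0.4 to 0.875 m from the base axis. Payload 6.5 kg.
Tool frame: the origin (TCP) lies midway between the tips of the shut fingers; the grasp point (between the pads) lies 19 mm behind it (env.pinch_z is the distance from the TCP to the grasp point, in m); z points along the fingers, y is the direction in which the jaws open and shut (so a half turn about z gives the same grasp; the last joint's range is limited). The gripper opens to 85 mm and grips with 20 to 120 N. Pads are 22 mm wide; open, the fingers measure 114 mm over their backs; the gripper's body (76 mm by 85 mm) begins 54 mm behind the grasp point. The pads swing forward as they close: fully open they stand 13 mm farther back than shut.
Start: joints at [1.189, 0.536, -0.004, 1.538, 0.003, 1.067, -0.071], TCP at [0.202, -0.618, 0.231] pointing down, gripper open.
Joint ranges: [-2.7, 2.7], [-0.37, 2.16], [-1.27, 1.26], [0.24, 2.4], [-1.31, 4.45], [0.19, 1.91], [-2.76, 2.76]. Speed limits (rad/s): [2.39, 2.39, 3.14, 3.14, 3.14, 3.14, 3.14].

INTERFACE

Orientations are given as a unit quaternion [x, y, z, w].
In Python, from station import env gives the robot as it stands.
- The arm moves only by the shell command python3 -m jog 'ROWS'. ROWS is JSON, one flat list of numbers, 5 for each row, row after row: the opening, from 0 (shut) to 1 (fully open), then the shift along the tool's x, y, z in cm, then the turn about the tool's z in rad. In form: [jaw, tx, ty, tz, twist, jaw, tx, ty, tz, twist, ...]. A call has 1 to 12 rows; each row shifts and turns the commanded pose from where the row before left it, along the tool's axes as they then stand; what a row does not reach is not made up. A row lasts 1/12 s, in which the tool goes at most 41.7 mm and 7.16 degrees, less where a joint would pass 70% of its speed; a pose out of reach is approached as far as the arm can. A call with a gripper value outside its range is refused whole. The fingers move at their own pace and stop on an object; the grip force is fixed at half the most. Time passes only in rows, so rows that do not move let the fingers close. It gives the time, the measured TCP pose, the force and the opening at its end, in the units of the state.
- env.get_obs(): the state, without advancing time (a new reading comes with each control period).
- env.snapshot(name): name is "side" or "top"; returns a dict with "img" (384x512x3 uint8, red, green, blue), "depth" (384x512 float32, m along the optical axis (not along the pixel's ray), 0 where there is no reading), "camera_matrix" (3x3 intrinsics, pixels), "extrinsics" (4x4, takes a point from camera to world coordinates). Camera axes: x right, y down, z forward; pixel columns grow to the right and rows downward; lengths in m; the calibration is good to about 2 mm. A picture is of the moment at which its call begins.
- env.hand_in(): hands the job in, once; it reports no verdict.
The state is a dict: "clock": time; "joints": joint angles; "joint_vel": joint speeds; "effort": joint torques, N m; "tcp_pos": TCP position; "orientation": TCP orientation; "contact_force": force on the tool from outside, world axes, zero at the start; "moment": the same for the moment, N m; "opening": finger opening in m.
Only numpy, scipy, OpenCV 4.12 (cv2) and the standard library are available. Lean on these libraries where they do the work, as an engineer would, in place of code of your own. Each camera call takes 0.05 s, during which the arm holds its last target. There are 200 camera calls.

## Working session

There is one attempt and no reset: what is moved stays moved. The work goes in short steps, Python scripts to look and compute and a shell command to move; the robot and the scene stay as the last step left them, time stands still between calls to the robot, and variables do not carry over. Pictures are saved under pics/ and viewed, about 8 in all and at most 12, crops included, and the job is handed in when it is done.

```bash
ls; mkdir -p pics; cat > h.py <<'E'
import numpy as np, cv2
from station import env
def snap(n,f=None):
    s=env.snapshot(n)
    if f: cv2.imwrite('pics/'+f,s['img'][:,:,::-1])
    return s
def world(s):
    K=s['camera_matrix'];E=s['extrinsics'];d=s['depth']
    v,u=np.indices(d.shape)
    p=np.stack([(u-K[0,2])/K[0,0]*d,(v-K[1,2])/K[1,1]*d,d],-1)
    return p@E[:3,:3].T+E[:3,3]
def ray(s,u,v,z):
    K=s['camera_matrix'];E=s['extrinsics']
    r=E[:3,:3]@np.array([(u-K[0,2])/K[0,0],(v-K[1,2])/K[1,1],1]);o=E[:3,3]
    return o+r*(z-o[2])/r[2]
def proj(s,p):
    K=s['camera_matrix'];E=s['extrinsics']
    c=E[:3,:3].T@(np.array(p)-E[:3,3]);return (K@c/c[2])[:2]
E
python3 - <<'E'
from h import *
a=snap('top','top.png');b=snap('side','side.png')
for s in(a,b): print(s['camera_matrix'].round(1).tolist(),s['extrinsics'].round(3).tolist())
np.savez('s0.npz',t=world(a),s=world(b))
print(env.get_obs(),env.pinch_z)
E
```

```text
pics
[[450.2, 0.0, 250.9], [0.0, 450.2, 189.7], [0.0, 0.0, 1.0]] [[0.003, -0.997, 0.079, 0.494], [-1.0, -0.002, 0.018, -0.002], [-0.018, -0.079, -0.997, 0.947], [0.0, 0.0, 0.0, 1.0]]
[[383.4, 0.0, 257.7], [0.0, 383.4, 193.4], [0.0, 0.0, 1.0]] [[-0.942, -0.207, 0.265, 0.33], [-0.337, 0.577, -0.744, 0.626], [0.001, -0.79, -0.614, 0.595], [0.0, 0.0, 0.0, 1.0]]
{'clock': 0.1, 'joints': array([ 1.18882051,  0.53709914, -0.0044267 ,  1.5387434 ,  0.00257403,
        1.06727405, -0.07120208]), 'joint_vel': array([-4.45366916e-04, -3.01199221e-03,  1.82809055e-04, -1.07721954e-03,
        8.22706564e-04, -6.85760990e-05, -2.81474725e-05]), 'effort': array([ 1.86054065e-03, -5.84566283e+01,  1.05173316e+00, -2.59776628e+01,
        1.27212572e-02,  4.62003911e-03, -4.19743139e-05]), 'tcp_pos': array([ 0.20167896, -0.61734623,  0.23050719]), 'orientation': array([ 9.87557614e-01,  1.57255785e-01, -1.66454229e-04, -7.40657623e-04]), 'contact_force': array([ 0.65145883, -0.26217754,  1.16472758]), 'moment': array([ 0.05595014, -0.0067324 ,  0.01558078]), 'opening': 0.0857151894567195} 0.0187
```

View pics/top.png

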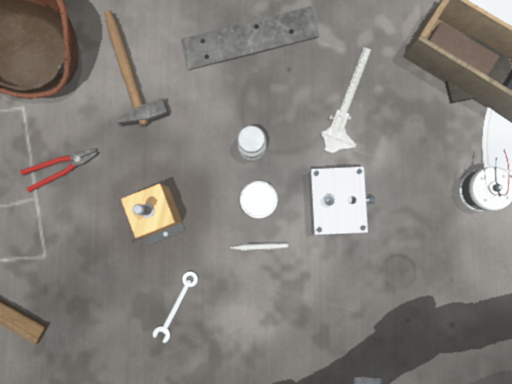

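View pics/side.png

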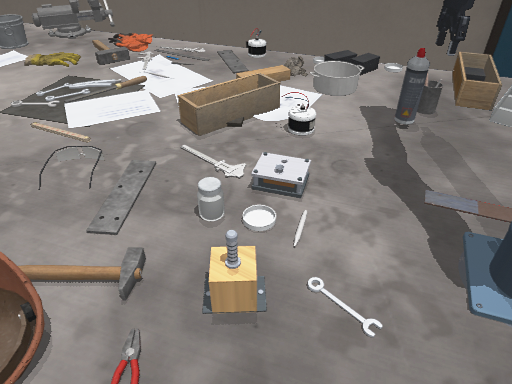

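The top view shows the stand at about (150,212) with the punch cap at about (139,210). The jig is at (339,200), with its bush at (328,200) and the plain hole at (353,200) on the thumb-screw side. The jar is at (252,142), a dish at (258,200) and the plain punch at (260,246). The side view agrees.

```bash
python3 - <<'E'
from h import *
d=np.load('s0.npz')
im={k:cv2.imread(f'pics/{n}.png') for k,n in(('t','top'),('s','side'))}
a=env.snapshot('top');b=env.snapshot('side')
for k,s,roi in(('t',a,(110,170,200,255)),('s',b,(195,220,275,315))):
    P=d[k];u0,v0,u1,v1=roi
    m=np.zeros(P.shape[:2],bool);m[v0:v1,u0:u1]=1
    w=m&(abs(P[...,2]-.088)<.004); hsv=cv2.cvtColor(im[k],cv2.COLOR_BGR2HSV)
    w&=(hsv[...,1]>90)
    q=P[w];r=cv2.minAreaRect((q[:,:2]*1000).astype(np.float32));print(k,'block top',w.sum(),r,q[:,2].mean())
    for lo,hi in((.093,.1),(.105,.145),(.15,.17)):
        w=m&(P[...,2]>lo)&(P[...,2]<hi);q=P[w]
        if len(q):print(k,'punch',lo,len(q),q.mean(0).round(4),q.min(0).round(4),q.max(0).round(4))
for k,roi in(('t',(300,155,385,245)),('s',(245,140,320,200))):
    P=d[k];u0,v0,u1,v1=roi
    m=np.zeros(P.shape[:2],bool);m[v0:v1,u0:u1]=1
    w=m&(abs(P[...,2]-.05)<.004);q=P[w];r=cv2.minAreaRect((q[:,:2]*1000).astype(np.float32));print(k,'plate',w.sum(),r,q[:,2].mean())
    w=m&(P[...,2]>.058);q=P[w];print(k,'bush',len(q),q.mean(0).round(4),q.min(0).round(4),q.max(0).round(4))
# crops
c=[cv2.resize(im['t'][160:260,100:220],None,fx=3.3,fy=3.3,interpolation=2),cv2.resize(im['t'][150:250,290:410],None,fx=3.3,fy=3.3,interpolation=2)]
cc=[cv2.resize(im['s'][225:315,190:298],None,fx=3.667,fy=3.667,interpolation=2)[:270,:396],cv2.resize(im['s'][140:214,230:338],None,fx=3.667,fy=3.667,interpolation=2)[:270,:396]]
cv2.imwrite('pics/crop.png',np.vstack([np.hstack(c),np.hstack(cc)]))
E
```

```text
t block top 586 ((523.1796875, 213.642578125), (80.12804412841797, 80.5158462524414), 21.848276138305664) 0.08673700211264564
t punch 0.093 19 [0.5233 0.2069 0.0945] [0.5116 0.1997 0.0931] [0.5364 0.2137 0.0993]
t punch 0.105 53 [0.5223 0.2067 0.1248] [0.5144 0.2043 0.105 ] [0.5325 0.2127 0.1433]
t punch 0.15 105 [0.5229 0.2123 0.1577] [0.5138 0.2033 0.1504] [0.5315 0.2231 0.1616]
s block top 1340 ((524.1927490234375, 213.2074432373047), (79.92329406738281, 82.1604232788086), 22.04178237915039) 0.0889473907413516
s punch 0.093 83 [0.5218 0.218  0.095 ] [0.5107 0.2017 0.093 ] [0.5371 0.2268 0.0995]
s punch 0.105 176 [0.5215 0.2189 0.1249] [0.5148 0.2085 0.1051] [0.5326 0.223  0.145 ]
s punch 0.15 120 [0.5226 0.2164 0.1586] [0.5143 0.2053 0.1504] [0.533  0.2232 0.1639]
t plate 3087 ((545.70361328125, -159.6781005859375), (130.11900329589844, 104.59857940673828), 2.5205469131469727) 0.04891944386510626
t bush 89 [ 0.5272 -0.0909  0.3699] [ 0.494  -0.1487  0.0581] [ 0.5564 -0.002   0.9469]
s plate 1159 ((547.146728515625, -159.5111083984375), (130.70018005371094, 107.8383560180664), 2.6492862701416016) 0.05084107577688695
s bush 57 [0.4933 0.0485 0.1936] [ 0.3303 -0.1495  0.0584] [0.5569 0.626  0.5954]
```

View pics/crop.png

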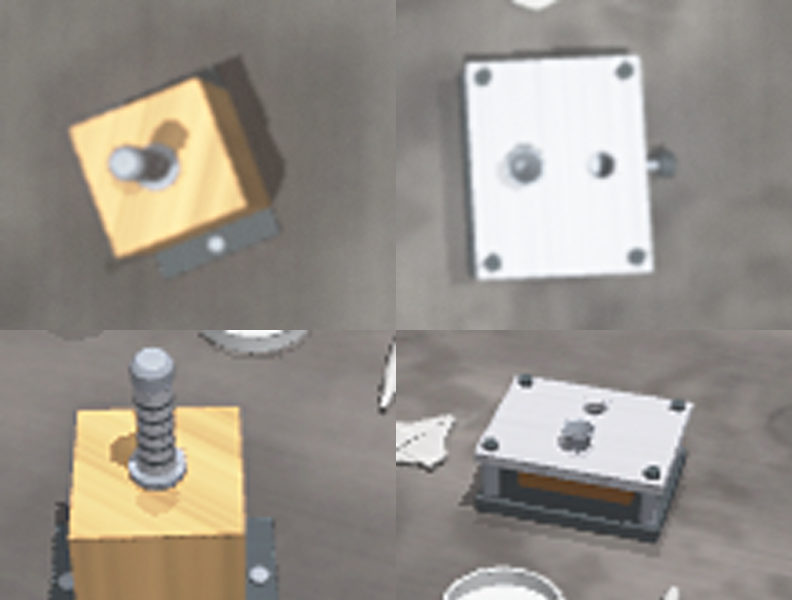

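The crops show the bush at about full-image pixel (328.8,199.4) and the punch standing upright in the stand. I'll check the bush with a ray, then work out the approach.

```bash
cat >> h.py <<'E'
from scipy.spatial.transform import Rotation as R
def delta(p,frm=None):
    o=env.get_obs();f=o['tcp_pos'] if frm is None else np.array(frm)
    return ((np.array(p)-f)@R.from_quat(o['orientation']).as_matrix()*100).round(2)
E
python3 - <<'E'
from h import *
a=env.snapshot('top');b=env.snapshot('side');d=np.load('s0.npz')
B=np.array([.5464,-.1596,0]);t=np.deg2rad(2.58);m=B+.022*np.array([-np.sin(t),np.cos(t),0])
print('bush',m,ray(a,328.8,199.4,.064)[:2], 'side',ray(b,(577-396)/3.667+230,(434-330)/3.667+140,.064)[:2])
for k,r in(('t',(315,188,342,212)),('s',(265,150,300,185))):
    P=d[k][r[1]:r[3],r[0]:r[2]].reshape(-1,3);q=P[(P[:,2]>.056)&(P[:,2]<.07)];print(k,q.mean(0),q.min(0),q.max(0))
print(delta([.45,-.25,.24]),delta([.523,.213,.24],[.45,-.25,.24]))
E
```

```text
bush [ 0.54540969 -0.1376223   0.        ] [ 0.54561541 -0.13821572] side [ 0.54350856 -0.13097702]
t [ 0.54513841 -0.13837676  0.0607177 ] [ 0.53464653 -0.14866621  0.0560005 ] [ 0.55635529 -0.12689617  0.06551964]
s [ 0.54849578 -0.14285038  0.06140328] [ 0.48956326 -0.20324779  0.05602937] [ 0.60355598 -0.11766694  0.06732497]
[ 35.01 -27.24  -0.89] [ 2.132e+01 -4.174e+01  2.000e-02]
```

```bash
python3 -m jog '[1,2.9,-2.27,0,0,1,2.9,-2.27,0,0,1,2.9,-2.27,0,0,1,2.9,-2.27,0,0,1,2.9,-2.27,0,0,1,2.9,-2.27,0,0,1,2.9,-2.27,0,0,1,2.9,-2.27,0,0,1,2.9,-2.27,0,0,1,2.9,-2.27,0,0,1,2.9,-2.27,0,0,1,2.9,-2.27,0,0]' && python3 -m jog '[1,1.78,-3.48,0,0,1,1.78,-3.48,0,0,1,1.78,-3.48,0,0,1,1.78,-3.48,0,0,1,1.78,-3.48,0,0,1,1.78,-3.48,0,0,1,1.78,-3.48,0,0,1,1.78,-3.48,0,0,1,1.78,-3.48,0,0,1,1.78,-3.48,0,0,1,1.78,-3.48,0,0,1,1.78,-3.48,0,0]' && python3 -m jog '[1,0,0,0,0,1,0,0,0,0]'; python3 -c "
from h import *
o=env.get_obs();print(o['orientation'],o['joints'],o['clock']);print(delta([.523,.213,.104]))"
```

```text
clock: 1.3
tcp_pos: [0.4488, -0.2493, 0.2315]
orientation: [0.988, 0.157, 0.0, 0.0]
contact_force: [0.5, -0.2, -0.0]
opening: 0.0855
clock: 2.3
tcp_pos: [0.5214, 0.2143, 0.2314]
orientation: [0.988, 0.157, 0.0, 0.0]
contact_force: [0.9, -0.2, 0.1]
opening: 0.0855
clock: 2.47
tcp_pos: [0.5208, 0.2154, 0.2312]
orientation: [0.987, 0.16, -0.0, -0.001]
contact_force: [0.5, -0.8, 0.0]
opening: 0.0853
[ 9.87172992e-01  1.59652871e-01 -5.92914159e-05 -6.64436180e-04] [-0.17661671  0.41805796 -0.38211975  1.75466741  0.17902544  1.00290022
 -1.87567631] 2.4667
[ 0.13  0.31 12.72]
```

```bash
python3 -m jog '[1,0.03,0.1,3,0,1,0.05,0.1,3,0,1,0.05,0.1,3,0,1,0,0,2,0,1,0,0,1.3,0,1,0,0,0.6,0,1,0,0,0,0,1,0,0,0,0]'; python3 -c "
from h import *
snap('side','s1.png');s=snap('top','t1.png');a=cv2.imread('pics/s1.png')[190:310,170:300];b=cv2.imread('pics/t1.png')[150:270,80:210]
cv2.imwrite('pics/c1.png',cv2.resize(np.hstack([a,b]),None,fx=3,fy=3,interpolation=2));print(delta([.523,.2133,.102]))"
```

```text
clock: 3.13
tcp_pos: [0.5242, 0.2099, 0.1032]
orientation: [0.988, 0.157, 0.001, -0.0]
contact_force: [-0.3, 0.8, 0.1]
opening: 0.0856
[-0.06 -0.33  0.17]
```

View pics/c1.png

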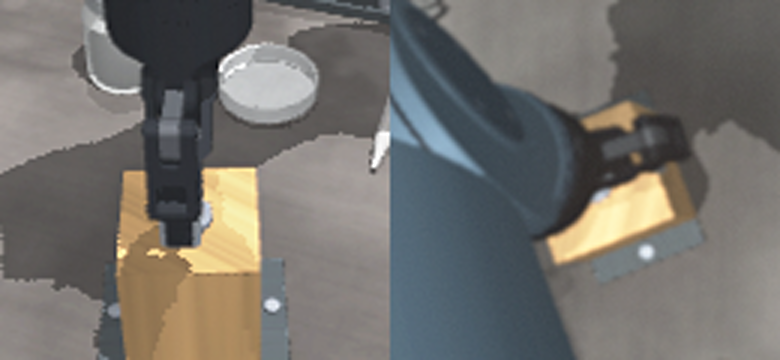

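The fingers straddle the punch and its flange shows between them. I'll apply the small lateral correction, then close.

```bash
python3 -m jog '[1,-0.05,-0.3,0.15,0,1,0,0,0,0,1,0,0,0,0]';  python3 -m jog '[0.6,0,0,0,0,0.4,0,0,0,0,0.2,0,0,0,0,0,0,0,0,0,0,0,0,0,0,0,0,0,0,0,0,0,0,0,0]'; python3 -m jog '[0,0,0,0,0,0,0,0,0,0,0,0,0,0,0]'; python3 -c "
from h import *
print(env.get_obs())"
```

```text
clock: 3.48
tcp_pos: [0.5222, 0.2132, 0.1013]
orientation: [0.988, 0.158, 0.0, -0.0]
contact_force: [-0.0, 0.0, 0.1]
opening: 0.0854
clock: 4.07
tcp_pos: [0.5222, 0.2126, 0.1009]
orientation: [0.988, 0.157, -0.0, 0.0]
contact_force: [-0.3, 0.3, 2.1]
opening: 0.0167
clock: 4.32
tcp_pos: [0.5222, 0.2126, 0.1009]
orientation: [0.988, 0.157, 0.0, 0.0]
contact_force: [-0.7, -1.6, 4.2]
opening: 0.0166
{'clock': 4.3167, 'joints': array([-0.21715836,  0.59066089, -0.3298564 ,  1.84780133,  0.26904911,
        0.74677424, -1.94895081]), 'joint_vel': array([-2.07921340e-03,  3.50892515e-04, -1.75248572e-03,  5.48788698e-04,
       -6.02329533e-05,  1.00941186e-05,  1.05895628e-03]), 'effort': array([-3.96692483e-01, -5.20365214e+01, -4.18671191e+00, -1.91773134e+01,
       -6.05020300e-02, -4.54827156e-01,  1.98555308e-04]), 'tcp_pos': array([0.522187  , 0.21259909, 0.1009054 ]), 'orientation': array([9.87565926e-01, 1.57205386e-01, 4.46542249e-06, 9.22652465e-05]), 'contact_force': array([-0.72649317, -1.64058007,  4.21312054]), 'moment': array([-0.24735011,  0.23069464,  0.00090312]), 'opening': 0.016611374946606455}
```

```bash
python3 -m jog '[0,0,0,-0.3,0,0,0,0,-0.8,0,0,0,0,-1.2,0,0,0,0,-1.5,0,0,0,0,-1.5,0,0,0,0,-1.5,0,0,0,0,-1.5,0,0,0,0,-1.5,0,0,0,0,-1,0,0,0,0,-0.5,0,0,0,0,0,0,0,0,0,0,0]'; python3 -c "
from h import *
s=snap('side','s2.png');snap('top','t2.png');print(env.get_obs());np.save('w2.npy',world(s))
a=cv2.imread('pics/s2.png')[120:300,170:300]
cv2.imwrite('pics/c2.png',cv2.resize(a,None,fx=3.3,fy=3.3,interpolation=2));print(delta([.5454,-.1378,.2]))"
```

```text
clock: 5.32
tcp_pos: [0.522, 0.2126, 0.2136]
orientation: [0.988, 0.157, -0.0, 0.0]
contact_force: [-0.4, -0.1, -1.8]
opening: 0.0169
{'clock': 5.4167, 'joints': array([-0.17723302,  0.43926672, -0.37655973,  1.77186651,  0.19074516,
        0.96814994, -1.88516921]), 'joint_vel': array([-0.00266741,  0.00393272,  0.00034198, -0.00046924,  0.00040482,
        0.00126274,  0.00011697]), 'effort': array([ 1.06119338e-02, -5.12104654e+01, -3.85179788e+00, -2.48801154e+01,
        1.06962392e-02, -8.35382554e-03,  4.67686841e-04]), 'tcp_pos': array([0.5215217 , 0.21236521, 0.21286817]), 'orientation': array([ 9.87555845e-01,  1.57266165e-01, -8.69356835e-04,  2.26431495e-04]), 'contact_force': array([ 0.34314897,  0.2019095 , -0.86941671]), 'moment': array([-0.00829229,  0.00529194,  0.01980862]), 'opening': 0.016468627385935224}
[-8.6  34.03  1.31]
```

View pics/c2.png

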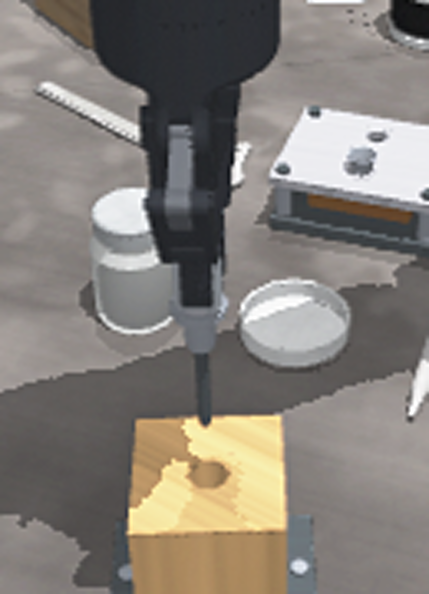

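The punch is out. Its nose runs from about crop (200,345) to (206,425), and the hole is at crop (208,474). I'll check the tilt and the offset of the nose in the hand.

```bash
cat > axis.py <<'E'
from h import *
def axis(f='s2.png',roi=(215,195,250,255)):
    s=snap('side',f);P=world(s);o=env.get_obs();t=o['tcp_pos'];u0,v0,u1,v1=roi
    Q=P[v0:v1,u0:u1];m=(np.hypot(Q[...,0]-t[0],Q[...,1]-t[1])<.02)&(Q[...,2]<t[2]-.02)&(Q[...,2]>t[2]-.1)
    out=[]
    for r in range(m.shape[0]):
        c=np.flatnonzero(m[r])
        if len(c)>=2: 
            q=Q[r][c];out.append((c.mean()+u0,r+v0,len(c),*q.mean(0).round(4)))
    for x in out: # horizontal pixel offset of row centre vs projection of vertical line through TCP
        z=x[5];p=proj(s,[t[0],t[1],z]);print(x[1],x[0],x[2],'xyz',x[3:],'line',p.round(1))
    return s
E
python3 - <<'E'
from axis import *
s=axis();t=env.get_obs()['tcp_pos']
print('vert line px:',[proj(s,[t[0],t[1],z]).round(1) for z in(.2,.178,.16,.14,.122)])
print('hole',ray(s,233,263.6,.088))
E
```

```text
220 231.66666666666666 3 xyz (np.float64(0.5205), np.float64(0.2144), np.float64(0.1913)) line [231.5 219.1]
221 230.71428571428572 7 xyz (np.float64(0.521), np.float64(0.217), np.float64(0.1912)) line [231.6 219.1]
222 230.5 10 xyz (np.float64(0.5211), np.float64(0.2179), np.float64(0.1898)) line [231.6 219.8]
223 230.5 10 xyz (np.float64(0.5212), np.float64(0.218), np.float64(0.1878)) line [231.6 220.7]
224 230.5 8 xyz (np.float64(0.5211), np.float64(0.2183), np.float64(0.186)) line [231.7 221.5]
225 230.5 8 xyz (np.float64(0.5213), np.float64(0.218), np.float64(0.1835)) line [231.7 222.7]
226 230.5 6 xyz (np.float64(0.5211), np.float64(0.2187), np.float64(0.182)) line [231.8 223.4]
227 230.5 4 xyz (np.float64(0.5222), np.float64(0.2166), np.float64(0.1777)) line [231.9 225.4]
228 230.5 4 xyz (np.float64(0.5232), np.float64(0.2146), np.float64(0.1734)) line [232.  227.4]
229 231.0 5 xyz (np.float64(0.5227), np.float64(0.2142), np.float64(0.171)) line [232.1 228.5]
230 231.0 5 xyz (np.float64(0.5228), np.float64(0.2141), np.float64(0.1687)) line [232.1 229.5]
231 231.0 5 xyz (np.flo
[... 1172 characters left out ...]
t64(0.2144), np.float64(0.1393)) line [232.8 242.4]
244 231.5 4 xyz (np.float64(0.5228), np.float64(0.2153), np.float64(0.138)) line [232.8 243. ]
245 231.5 4 xyz (np.float64(0.5228), np.float64(0.2154), np.float64(0.1357)) line [232.9 244. ]
246 231.5 4 xyz (np.float64(0.5233), np.float64(0.2146), np.float64(0.1324)) line [233.  245.4]
247 231.5 4 xyz (np.float64(0.5233), np.float64(0.2148), np.float64(0.1302)) line [233.  246.3]
248 232.0 3 xyz (np.float64(0.5225), np.float64(0.2149), np.float64(0.1283)) line [233.1 247.1]
vert line px: [array([231.3, 214.9]), array([231.9, 225.3]), array([232.3, 233.4]), array([232.8, 242.1]), array([233.2, 249.7])]
hole [0.52288329 0.21354352 0.088     ]
```

```bash
python3 -m jog '[0,-0.26,1.02,0,0,0,-0.53,2.04,0,0,0,-0.79,3.06,0,0,0,-0.88,3.4,0,0,0,-0.88,3.4,0,0,0,-0.88,3.4,0,0,0,-0.88,3.4,0,0,0,-0.88,3.4,0,0,0,-0.88,3.4,0,0,0,-0.79,3.06,0,0,0,-0.62,2.38,0,0,0,-0.53,2.04,0,0]'; python3 -m jog '[0,0,0,1,0,0,0,0,1,0,0,0,0,0.5,0,0,0,0,0,0,0,0,0,0,0]'; python3 -c "
from axis import *
s=axis('s3.png',(230,80,330,200));print(env.get_obs()['tcp_pos'],env.get_obs()['orientation'],delta([.544,-.1384,.16]),proj(s,[.5454,-.1378,.064]))
a=cv2.imread('pics/s3.png')[70:220,200:350]
snap('top','t3.png');b=cv2.imread('pics/t3.png')[100:250,250:400]
cv2.imwrite('pics/c3.png',cv2.resize(np.hstack([a,b]),None,fx=2.6,fy=2.6,interpolation=2))"
```

```text
clock: 6.47
tcp_pos: [0.543, -0.1415, 0.2132]
orientation: [0.988, 0.156, -0.001, 0.0]
contact_force: [-0.0, 0.5, -2.1]
opening: 0.0167
clock: 6.88
tcp_pos: [0.5437, -0.1365, 0.1882]
orientation: [0.987, 0.158, -0.001, -0.0]
contact_force: [1.1, -0.0, -1.9]
opening: 0.0164
131 279.8 5 xyz (np.float64(0.5466), np.float64(-0.1319), np.float64(0.1665)) line [281.4 130.2]
132 280.0 7 xyz (np.float64(0.5455), np.float64(-0.1301), np.float64(0.1651)) line [281.4 130.8]
133 280.0 7 xyz (np.float64(0.5456), np.float64(-0.131), np.float64(0.162)) line [281.3 132. ]
134 280.5 6 xyz (np.float64(0.544), np.float64(-0.1297), np.float64(0.1603)) line [281.3 132.6]
135 280.0 5 xyz (np.float64(0.5453), np.float64(-0.1305), np.float64(0.1571)) line [281.3 133.8]
136 280.0 3 xyz (np.float64(0.5456), np.float64(-0.132), np.float64(0.1536)) line [281.2 135.2]
137 280.0 3 xyz (np.float64(0.5463), np.float64(-0.1349), np.float64(0.1493)) line [281.1 136.8]
138 280.0 3 xyz (np.float64(0.5455), np.float64(-0.1324), np.float64(0.1481)) line [281.1 137.2]
139 280.0 3 xyz (np.float64(0.5458), np.float64(-0.133
[... 1038 characters left out ...]
453), np.float64(-0.1359), np.float64(0.1135)) line [280.5 149.9]
151 279.5 2 xyz (np.float64(0.5453), np.float64(-0.1319), np.float64(0.113)) line [280.5 150.1]
152 279.5 2 xyz (np.float64(0.5455), np.float64(-0.1329), np.float64(0.1096)) line [280.5 151.3]
153 279.0 3 xyz (np.float64(0.547), np.float64(-0.1344), np.float64(0.1056)) line [280.4 152.7]
154 279.5 2 xyz (np.float64(0.5451), np.float64(-0.1323), np.float64(0.1044)) line [280.4 153.2]
155 279.5 2 xyz (np.float64(0.5454), np.float64(-0.1336), np.float64(0.1008)) line [280.3 154.4]
[ 0.54416097 -0.1367318   0.18875759] [ 9.87416970e-01  1.58138137e-01 -8.66478234e-05 -2.21615165e-04] [-0.07  0.15  2.88] [279.44006181 166.76150321]
```

View pics/c3.png

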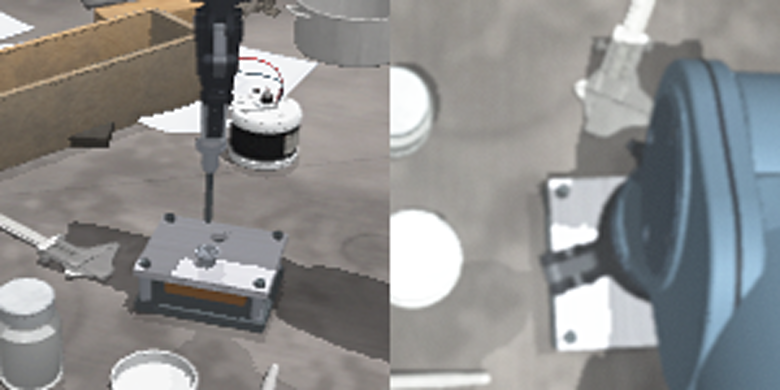

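The nose is upright and lines up with the bush: tip column 279.5, bush at about 279. I'll correct y by 1.5 mm and go down into the funnel.

```bash
python3 -m jog '[0,0,0.15,0.6,0,0,0,0,0.8,0,0,0,0,0.8,0,0,0,0,0.2,0,0,0,0,0,0,0,0,0,0,0,0,0,0,0,0]'; python3 -c "
from h import *
print(env.get_obs()['tcp_pos'],env.get_obs()['contact_force'],env.get_obs()['orientation'],delta([.544,-.1384,.139]))"
```

```text
clock: 7.57
tcp_pos: [0.5448, -0.1393, 0.165]
orientation: [0.988, 0.157, 0.0, 0.0]
contact_force: [0.0, -0.1, -2.3]
opening: 0.0167
[ 0.54476453 -0.13926022  0.16495544] [ 0.0403389  -0.11872822 -2.29710294] [9.87558575e-01 1.57251494e-01 1.62811602e-04 5.27566830e-05] [-0.05 -0.11  2.6 ]
```

```bash
python3 -m jog '[0,-0.05,-0.1,0.3,0,0,0,0,0.4,0,0,0,0,0.4,0,0,0,0,0.3,0,0,0,0,0,0,0,0,0,0,0]'; python3 -m jog '[0,0,0,0.2,0,0,0,0,0.2,0,0,0,0,0.2,0,0,0,0,0.2,0,0,0,0,0,0]';  python3 -m jog '[0,0,0,0.2,0,0,0,0,0.15,0,0,0,0,0,0]'
```

```text
clock: 8.07
tcp_pos: [0.5435, -0.1384, 0.1505]
orientation: [0.988, 0.157, -0.0, -0.0]
contact_force: [0.2, -0.6, -1.7]
opening: 0.0164
clock: 8.48
tcp_pos: [0.5435, -0.1384, 0.1423]
orientation: [0.988, 0.157, -0.0, -0.0]
contact_force: [-0.3, -0.8, -1.7]
opening: 0.0163
clock: 8.73
tcp_pos: [0.5435, -0.1384, 0.1389]
orientation: [0.988, 0.157, -0.0, -0.0]
contact_force: [-0.6, -0.1, -1.2]
opening: 0.0166
```

```bash
J='python3 -m jog'; python3 -m jog '[0,0,0,0.2,0,0,0,0,0.2,0,0,0,0,0.2,0,0,0,0,0.2,0,0,0,0,0,0]' | grep -E 'tcp|force'; python3 -m jog '[0,0,0,0.15,0,0,0,0,0.15,0,0,0,0,0,0]'| grep -E 'tcp|force'
```

```text
tcp_pos: [0.5434, -0.1384, 0.1308]
contact_force: [0.1, -0.8, -2.2]
tcp_pos: [0.5436, -0.1384, 0.128]
contact_force: [0.1, 0.6, -2.5]
```

```bash
python3 -m jog '[0,0,0,0.1,0,0,0,0,0.1,0,0,0,0,0,0]' | grep -E 'tcp|force'; python3 -m jog '[0,0,0,0.1,0,0,0,0,0.1,0,0,0,0,0,0]'| grep -E 'tcp|force'
```

```text
tcp_pos: [0.5437, -0.1384, 0.1261]
contact_force: [-0.3, -0.8, -2.2]
tcp_pos: [0.5437, -0.1384, 0.1241]
contact_force: [0.8, -0.4, -2.8]
```

```bash
python3 -m jog '[0,0,0,0.1,0,0,0,0,0.1,0,0,0,0,0,0]' | grep -E 'tcp|force'; python3 -m jog '[0,0,0,0.1,0,0,0,0,0.1,0,0,0,0,0,0]'| grep -E 'tcp|force'
```

```text
tcp_pos: [0.5439, -0.1385, 0.1223]
contact_force: [-0.2, -0.3, -0.1]
tcp_pos: [0.5441, -0.1385, 0.1205]
contact_force: [-0.6, 0.3, 0.9]
```

```bash
python3 -m jog '[0,0,0,0,0]' | grep -E 'tcp|force'
```

```text
tcp_pos: [0.544, -0.1385, 0.1205]
contact_force: [0.0, 0.4, 2.2]
```

Contact was near TCP z = 0.122. From here I press in small steps.

```bash
python3 -m jog '[0,0,0,0.1,0,0,0,0,0,0,0,0,0,0,0]' | grep -E 'tcp|force'; python3 -m jog '[0,0,0,0.1,0,0,0,0,0,0,0,0,0,0,0]'| grep -E 'tcp|force'
```

```text
tcp_pos: [0.544, -0.1385, 0.1195]
contact_force: [-0.1, 0.0, 3.7]
tcp_pos: [0.5441, -0.1385, 0.1185]
contact_force: [-0.4, -0.6, 4.3]
```

```bash
python3 -m jog '[0,0,0,0.1,0,0,0,0,0,0,0,0,0,0,0]' | grep -E 'tcp|force'; python3 -m jog '[0,0,0,0.05,0,0,0,0,0,0,0,0,0,0,0]'| grep -E 'tcp|force'
```

```text
tcp_pos: [0.5441, -0.1385, 0.1176]
contact_force: [-0.9, 0.1, 5.3]
tcp_pos: [0.5442, -0.1385, 0.1172]
contact_force: [-0.5, 0.1, 7.6]
```

```bash
python3 -m jog '[0,0,0,0.05,0,0,0,0,0,0,0,0,0,0,0]' | grep -E 'tcp|force'
```

```text
tcp_pos: [0.5443, -0.1386, 0.1169]
contact_force: [-0.2, 0.5, 8.4]
```

```bash
python3 -m jog '[0,0,0,0.05,0,0,0,0,0,0,0,0,0,0,0]' | grep -E 'tcp|force'
```

```text
tcp_pos: [0.5442, -0.1386, 0.1163]
contact_force: [-0.5, -0.5, 7.6]
```

```bash
python3 -m jog '[0,0,0,0.04,0,0,0,0,0,0,0,0,0,0,0]' | grep -E 'tcp|force'
```

```text
tcp_pos: [0.5442, -0.1386, 0.1158]
contact_force: [-1.4, 0.2, 7.5]
```

```bash
python3 -m jog '[0,0,0,0.04,0,0,0,0,0,0,0,0,0,0,0]' | grep -E 'tcp|force'
```

```text
tcp_pos: [0.5441, -0.1386, 0.1153]
contact_force: [0.6, 0.2, 4.6]
```

```bash
python3 -m jog '[0,0,0,0.04,0,0,0,0,0,0,0,0,0,0,0]' | grep -E 'tcp|force'
```

```text
tcp_pos: [0.5439, -0.1385, 0.1145]
contact_force: [-0.4, 0.2, 3.6]
```

```bash
for i in 1; do python3 -m jog '[0,0,0,0,0]' | grep -E 'tcp|force';python3 -m jog '[0,0,0,0,0]' | grep -E 'tcp|force';python3 -m jog '[0,0,0,0,0]' | grep -E 'tcp|force'; done
```

```text
tcp_pos: [0.5438, -0.1385, 0.1145]
contact_force: [0.9, -1.2, 2.4]
tcp_pos: [0.5438, -0.1386, 0.1145]
contact_force: [1.1, -1.0, 1.8]
tcp_pos: [0.5438, -0.1385, 0.1145]
contact_force: [0.1, -0.5, 2.4]
```

The push peaked at about 10.5 N and has dropped to about 4.4 N, so the spring has snapped at about 6.7 mm, short of the stop. I'll withdraw now and go back above the stand.

```bash
python3 -m jog '[0,0,0,-0.3,0,0,0,0,-0.7,0,0,0,0,-1,0,0,0,0,-1.2,0,0,0,0,-1.2,0,0,0,0,-1.2,0,0,0,0,-1.2,0,0,0,0,-1.2,0,0,0,0,-1.2,0,0,0,0,-0.7,0,0,0,0,0,0,0,0,0,0,0]'; python3 -c "
from h import *
print(env.get_obs()['tcp_pos'],delta([.5223,.2127,.2136]))"
```

```text
clock: 13.98
tcp_pos: [0.5438, -0.1385, 0.2138]
orientation: [0.988, 0.157, 0.0, 0.0]
contact_force: [0.6, 0.6, -2.5]
opening: 0.0167
[ 0.54380014 -0.13849203  0.21379813] [ 8.860e+00 -3.405e+01  1.000e-02]
```

```bash
python3 -m jog '[0,0.26,-1.02,0,0,0,0.53,-2.04,0,0,0,0.79,-3.06,0,0,0,0.89,-3.4,0,0,0,0.89,-3.4,0,0,0,0.89,-3.4,0,0,0,0.89,-3.4,0,0,0,0.89,-3.4,0,0,0,0.89,-3.4,0,0,0,0.79,-3.06,0,0,0,0.62,-2.38,0,0,0,0.53,-2.04,0,0]'; python3 -m jog '[0,0,0,0,0,0,0,0,0,0,0,0,0,0,0,0,0,0,0,0,0,0,0,0,0,0,0,0,0,0]'; python3 - <<'E'
from axis import *
s=axis('s4.png');print(env.get_obs()['tcp_pos'],delta([.5223,.2127,.2136]))
cv2.imwrite('pics/c4.png',cv2.resize(cv2.imread('pics/s4.png')[120:300,170:300],None,fx=3.3,fy=3.3,interpolation=2))
E
```

```text
clock: 14.98
tcp_pos: [0.5205, 0.2156, 0.2127]
orientation: [0.987, 0.159, -0.001, -0.0]
contact_force: [-0.8, -0.5, -1.8]
opening: 0.0168
clock: 15.48
tcp_pos: [0.5226, 0.2112, 0.2135]
orientation: [0.988, 0.156, -0.0, 0.0]
contact_force: [0.2, -0.3, -1.9]
opening: 0.0168
220 230.5 6 xyz (np.float64(0.522), np.float64(0.2155), np.float64(0.1917)) line [231.2 218.4]
221 230.5 10 xyz (np.float64(0.5216), np.float64(0.2166), np.float64(0.1907)) line [231.2 218.8]
222 230.0 9 xyz (np.float64(0.5222), np.float64(0.2174), np.float64(0.1891)) line [231.3 219.6]
223 230.0 9 xyz (np.float64(0.5224), np.float64(0.2173), np.float64(0.1868)) line [231.3 220.7]
224 230.5 8 xyz (np.float64(0.5219), np.float64(0.2167), np.float64(0.1843)) line [231.4 221.8]
225 230.0 7 xyz (np.float64(0.5228), np.float64(0.2168), np.float64(0.182)) line [231.4 222.9]
226 230.5 4 xyz (np.float64(0.5224), np.float64(0.216), np.float64(0.1793)) line [231.5 224.2]
227 230.5 4 xyz (np.float64(0.5234), np.float64(0.214), np.float64(0.1751)) line [231.6 226.1]
228 230.5 4 xyz (np.float64(0.5237), np.float64(0.2137), np.f
[... 1321 characters left out ...]
4(0.5235), np.float64(0.2134), np.float64(0.1406)) line [232.5 241.4]
243 231.5 4 xyz (np.float64(0.5234), np.float64(0.2137), np.float64(0.1386)) line [232.5 242.2]
244 231.5 4 xyz (np.float64(0.5238), np.float64(0.2131), np.float64(0.1356)) line [232.6 243.5]
245 231.5 4 xyz (np.float64(0.5235), np.float64(0.2141), np.float64(0.1342)) line [232.6 244.1]
246 231.5 4 xyz (np.float64(0.5237), np.float64(0.2137), np.float64(0.1314)) line [232.7 245.3]
247 231.5 4 xyz (np.float64(0.5239), np.float64(0.2136), np.float64(0.1289)) line [232.7 246.3]
248 231.5 2 xyz (np.float64(0.5245), np.float64(0.2125), np.float64(0.1252)) line [232.8 247.9]
[0.52253712 0.21150885 0.2135303 ] [ 0.01 -0.12 -0.01]
```

View pics/c4.png

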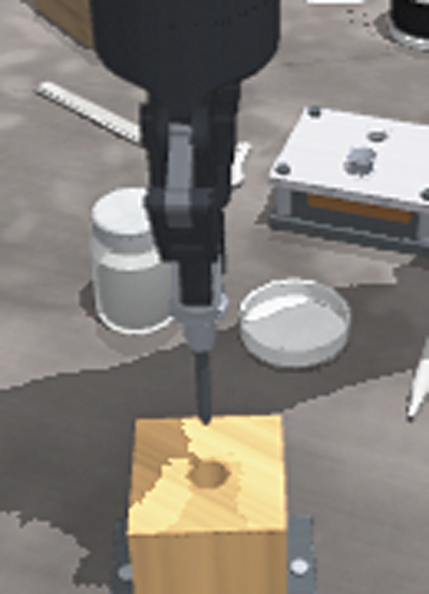

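The punch sits in the hand as before: the tip row is unchanged and the nose is upright, above the hole. I'll lower it.

```bash
python3 -m jog '[0,0,-0.05,0.5,0,0,0,0,1,0,0,0,0,1,0,0,0,0,0.5,0,0,0,0,0,0,0,0,0,0,0,0,0,0,0,0]'; python3 -c "
from h import *
print(delta([.5223,.2127,.1020]))"
```

```text
clock: 16.12
tcp_pos: [0.5224, 0.2129, 0.1837]
orientation: [0.988, 0.157, 0.0, -0.0]
contact_force: [0.3, -0.2, -1.7]
opening: 0.0167
[-0.02  0.02  8.17]
```

```bash
python3 -m jog '[0,0,0,0.7,0,0,0,0,1,0,0,0,0,1,0,0,0,0,1,0,0,0,0,0.8,0,0,0,0,0.5,0,0,0,0,0,0,0,0,0,0,0]'|grep -E 'tcp|force';python3 -m jog '[0,0,0,0.7,0,0,0,0,0.8,0,0,0,0,0.7,0,0,0,0,0.4,0,0,0,0,0.2,0,0,0,0,0.1,0,0,0,0,0,0,0,0,0,0,0]'
```

```text
tcp_pos: [0.5221, 0.2128, 0.1333]
contact_force: [-0.7, -0.1, -1.5]
clock: 17.45
tcp_pos: [0.5224, 0.2128, 0.1047]
orientation: [0.988, 0.157, 0.0, -0.0]
contact_force: [-1.1, -0.8, -2.3]
opening: 0.0165
```

```bash
python3 -m jog '[0,0,0,0.15,0,0,0,0,0.1,0,0,0,0,0,0]'|grep -E 'tcp|force';python3 -m jog '[0,0,0,0.06,0,0,0,0,0.06,0,0,0,0,0,0,0,0,0,0,0]'|grep -E 'tcp|force'
```

```text
tcp_pos: [0.5222, 0.2127, 0.102]
contact_force: [0.2, -0.6, -1.1]
tcp_pos: [0.5223, 0.2128, 0.1009]
contact_force: [-0.2, 0.5, -1.4]
```

```bash
python3 -m jog '[0,0,0,0.05,0,0,0,0,0,0,0,0,0,0,0]'|grep -E 'tcp|force';python3 -m jog '[0,0,0,0.05,0,0,0,0,0,0,0,0,0,0,0]'|grep -E 'tcp|force'
```

```text
tcp_pos: [0.5223, 0.2128, 0.1009]
contact_force: [-2.4, -1.5, 5.1]
tcp_pos: [0.5224, 0.2128, 0.1009]
contact_force: [-4.5, -2.7, 9.8]
```

It's seated: the force rises with no further travel, at the same TCP height as when it was grasped. I'll unload and open.

```bash
python3 -m jog '[0,0,0,-0.08,0,0,0,0,0,0,0.3,0,0,0,0,0.5,0,0,0,0,0.8,0,0,0,0,1,0,0,0,0,1,0,0,0,0,1,0,0,0,0,1,0,0,0,0]'; python3 -c "
from h import *
snap('side','s5.png')
cv2.imwrite('pics/c5.png',cv2.resize(cv2.imread('pics/s5.png')[190:320,170:300],None,fx=4,fy=4,interpolation=2))"
```

```text
clock: 19.28
tcp_pos: [0.5222, 0.2127, 0.1006]
orientation: [0.988, 0.157, -0.0, 0.0]
contact_force: [0.1, 0.0, -0.7]
opening: 0.0858
```

View pics/c5.png

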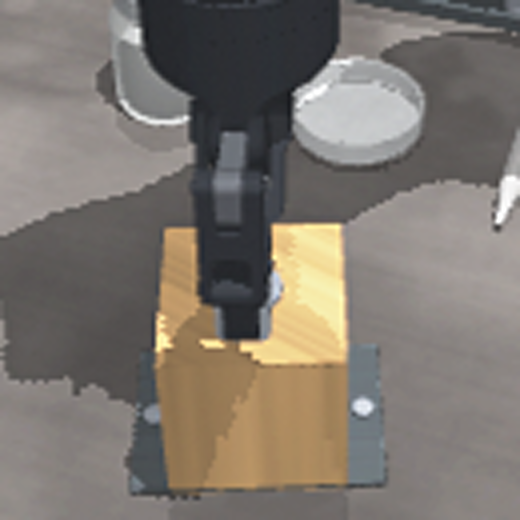

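The jaws are open, with the flange visible on the block behind the finger. I'll retreat straight up, swing aside and check.

```bash
python3 -m jog '[1,0,0,-0.5,0,1,0,0,-1,0,1,0,0,-1.5,0,1,0,0,-2,0,1,0,0,-2,0,1,0,0,-2,0,1,0,0,-2,0,1,0,0,-2,0,1,0,0,-1,0,1,0,0,0,0]'|grep -E 'clock|tcp|force'; python3 -m jog '[1,-0.5,1.5,0,0,1,-1,3,0,0,1,-1,3.5,0,0,1,-1,3.5,0,0,1,-1,3.5,0,0,1,-1,3.5,0,0,1,-1,3.5,0,0,1,-0.5,1.5,0,0,1,0,0,0,0,1,0,0,0,0,1,0,0,0,0]'|grep -E 'clock|tcp|force'; python3 - <<'E'
from h import *
b=snap('side','s6.png');a=snap('top','t6.png');d=np.load('s0.npz')
for k,s,(u0,v0,u1,v1) in(('t',a,(110,170,200,255)),('s',b,(195,220,275,315))):
    for nm,W in(('before',d[k]),('now',world(s))):
        P=W[v0:v1,u0:u1]
        for lo,hi in((.093,.1),(.105,.145),(.15,.17)):
            q=P[(P[...,2]>lo)&(P[...,2]<hi)]
            if len(q): print(k,nm,lo,len(q),q.mean(0).round(4),q[:,2].max().round(4))
x=cv2.imread('pics/s6.png')[160:320,150:350];cv2.imwrite('pics/c6.png',cv2.resize(np.hstack([x,cv2.imread('pics/side.png')[160:320,150:350]]),None,fx=2,fy=2,interpolation=2))
E
```

```text
clock: 20.17
tcp_pos: [0.5236, 0.2136, 0.2437]
contact_force: [0.4, -0.7, 0.2]
clock: 21.08
tcp_pos: [0.5283, -0.031, 0.2401]
contact_force: [-0.4, -0.6, -0.2]
t before 0.093 19 [0.5233 0.2069 0.0945] 0.0993
t before 0.105 53 [0.5223 0.2067 0.1248] 0.1433
t before 0.15 105 [0.5229 0.2123 0.1577] 0.1616
t now 0.093 21 [0.523  0.2075 0.0951] 0.0998
t now 0.105 53 [0.5221 0.207  0.1245] 0.144
t now 0.15 103 [0.523  0.2125 0.1578] 0.162
s before 0.093 83 [0.5218 0.218  0.095 ] 0.0995
s before 0.105 176 [0.5215 0.2189 0.1249] 0.145
s before 0.15 120 [0.5226 0.2164 0.1586] 0.1639
s now 0.093 85 [0.5217 0.2181 0.095 ] 0.1
s now 0.105 177 [0.5217 0.2193 0.1254] 0.145
s now 0.15 122 [0.5228 0.217  0.1587] 0.1632
```

View pics/c6.png

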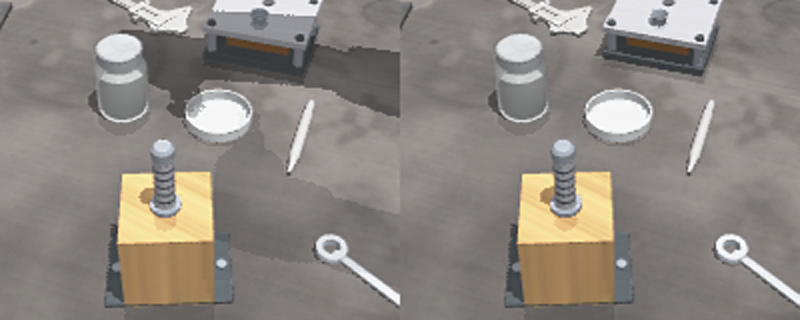

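The punch stands upright and fully home as before (cap at crop (162,148)). The jar and plain punch haven't moved. I'm handing in.

```bash
python3 -c "
from station import env
print(env.get_obs()['clock']);print(env.hand_in())"
```

```text
21.1833
the job is handed in; nothing more can be done
None
```

I fired the punch once on the blank through the guide bush, put it back upright and fully home in its stand, and let go. I handed the job in at 21.2 s of the 53 s allowed.

- **Press:** The nose met the blank at TCP z of about 0.122 m. The push rose to about 10.5 N and then dropped to about 4.4 N. That puts the nose at about 6.7 mm of travel by force, or about 7 mm by position (the reading has up to about 0.7 N of noise). Either is past the 6 mm snap point and short of the 8.5 mm stop, and I withdrew there.
- **Return:** The flange seated at the same TCP height as when I picked the punch up, with about 12 N of brief seating push on the flange; the nose hung free in the hole.
- **Last checks:** Depth measurements in both views put the punch within 1 mm of its starting pose. The jar and plain punch look unmoved in the side picture, and the gripper was open and clear of everything. No check failed or disagreed.

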